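Roll a bearing sleeve up the gauge ramp to its stop

ROBOT

A 6-joint arm with a two-finger parallel gripper is mounted at the origin on a cart in front of the work surface, level with it; the furniture and walls round the work are solid. World frame = base frame: x ahead of the robot, y to its left, z up, the work surface at z = 0. Lengths are in m, angles in rad, forces in N, time in s.
With the tool pointing down it reaches from about 0.3 to 0.775 m from the base axis. Payload 14.6 kg.
Tool frame: the origin (TCP) lies at the very end of the fingers, on their centre line; the grasp point (between the pads) lies 19 mm behind it; y points along the fingers, z is the direction in which the jaws open and shut, and the axes are right-handed (so a half turn about y gives the same grasp; the last joint's range is limited). The gripper opens to 94 mm and grips with 3 to 60 N. Pads are 16 mm wide; open, the fingers measure 119 mm over their backs; the gripper's body (75 mm by 177 mm) begins 78 mm behind the grasp point.
Start: joints at [1.154, 0.3, 1.521, -0, 1.321, -0.067], TCP at [0.188, 0.517, 0.205] pointing down, gripper open.
Joint ranges: [-3.03, 3.03], [-0.79, 2.21], [0.23, 2.52], [-1.04, 4.18], [0, 3.07], [-2.55, 2.55]. Speed limits (rad/s): [2.22, 2.22, 2.57, 3.14, 3.14, 3.14].

INTERFACE

Orientations are given as [roll, pitch, yaw] about the fixed x, y, z axes, in that order (R = Rz(yaw) Ry(pitch) Rx(roll)).
In Python, from station import get_obs, camera, hand_in, masks_of gives the robot as it stands.
- The arm moves only by the shell command python3 -m jog 'ROWS' [FORCE]. ROWS is text: rows parted by semicolons, each of 7 numbers parted by spaces: the shift along the world's x, y, z in mm, then the turn, a rotation vector about the world's x, y, z in degrees, then the closure, from 0 (fully open) to 1 (shut). A call has 1 to 10 rows; each row is the pose to reach, as a shift and turn from the pose measured when the call began; what a row does not reach only later rows make up. A row lasts 1/12 s, in which the tool goes at most 41.7 mm and 7.16 degrees, less where a joint would pass 70% of its speed; a pose out of reach is approached as far as the arm can. A call with a gripper value outside its range is refused whole. The fingers move at their own pace and stop on an object; FORCE is the grip in N (left out, the last holds). Time passes only in rows, so rows that repeat a pose let the fingers close. It gives the time, the measured TCP pose, the force and the opening at its end, in the units of the state.
- get_obs(): the state, without advancing time (a new reading comes with each control period).
- camera(name): name is "scene" or "side" or "wrist"; returns a dict with "img" (384x512x3 uint8, red, green, blue), "range_z" (384x512 float32, m along the optical axis (not along the pixel's ray), 0 where there is no reading), "fx", "fy", "cx", "cy" (pixels), "rvec" (rotation vector, rad) and "tvec" (3), from world to camera coordinates, as OpenCV has them. Camera axes: x right, y down, z forward; pixel columns grow to the right and rows downward; lengths in m; the calibration is good to about 2 mm. A picture is of the moment at which its call begins.
- hand_in(): hands the job in, once; it reports no verdict.
Trained networks look in the newest picture that a camera, given by its name, has taken for a name from the list of things; names that differ only in an ending like _2 or _b are one class to them, and where a whole thing is asked for, a point or a joint stands for the part that bears it (a point fixed in the world has none). Each returns a list of dicts, best first, with "conf" (0 to 1); they miss things now and then, are a little off and sometimes report something else, mostly with a low value. They report only what shows in the picture. A call takes as long as a camera call. They do not tell look-alikes from the thing itself.
- masks_of(thing, camera): "mask" (384x512 bool, what is visible of it) and "extent" ([left, top, right, bottom] in pixels, round what is visible of it).
The state is a dict: "time_s": time; "qpos": joint angles; "joint_vel": joint speeds; "tau": joint torques, N m; "ee_pos": TCP position; "eef_rot": TCP orientation; "force": force on the tool from outside, world axes, zero at the start; "moment": the same for the moment, N m; "grip_width": finger opening in m.
Only numpy, scipy, OpenCV 4.12 (cv2) and the standard library are available. Lean on these libraries where they do the work, as an engineer would, in place of code of your own. Each camera call takes 0.05 s, during which the arm holds its last target.

TASK

With your fingertips, push the bronze bearing sleeve so that it rolls up the little gauge ramp and over the crest, and comes to rest square against the stop at the top. Push gently, at a few centimetres a second, and stay behind it, so that it never shoots away or rolls back down; do not grip it or lift it. Leave the other things alone and take your hand away at the end.

Things in the scene. Friction and masses are not known exactly. Their poses are not given: they have to be found in the camera images.
- bearing_sleeve: brass-coloured bearing sleeve lying on its side, a roller 32 mm in diameter, 60 mm long, dark bores in its ends, 0.15 to 0.27 kg; smooth, oiled (friction about 0.25), rolls freely. Origin at its centre, 16 mm from its skin; its y axis is its long axis, x and z turn as it rolls. Starts on the worktop 30 to 50 mm before the ramp's toe, up to 6 mm off centre and 7 degrees out of square.
- gauge_ramp: fixed grey aluminium ramp, 84 mm wide. Origin on the worktop (z = 0) at the middle of its toe (low edge); x points uphill (level), y left across it, z up. The surface starts flush with the worktop at x = 0 and rises at 9 degrees; there the sleeve rolls back when let go. Black side strips from x = 22 mm to the stop, 7 mm above the slope, leave a channel 78 mm wide.
- ramp_crest (a point): middle of the ramp's crest, on the surface: 120 mm uphill of the toe, 19 mm above the worktop. Behind it the surface falls at 8 degrees to the stop, so that the sleeve, once over the crest, rolls on to the stop and rests there by itself. Axes as the ramp's.
- ramp_seat (a point): where the sleeve's centre is when it rests against the stop: 136 mm uphill of the toe, on the centre line, 33 mm above the worktop. The grey stop plate's face is 16 mm farther on; the plate is 92 mm wide, 12 mm thick, its top 45 mm above the worktop. Axes as the ramp's.
- mount_specimen_12: bystander: green resin puck (mounted metal specimen), 30 mm across, 19 mm high, standing to the left of the ramp. Origin under its centre.
- gold_sleeve: bystander: slim gold sleeve standing on end, 15 mm across, 46 mm high, to the left of the ramp. Origin under its centre.
- sample_jar_1: bystander: clear sample jar with a yellow lid, 38 mm across, 48 mm high, to the right of the ramp. Origin under its centre.
Mind the look-alikes: they are no part of the job. What is shaped like the bearing_sleeve but blue or pink is not meant.

How it is judged:
On the way:
1. the fingers push the sleeve part-way up the slope (its centre 30 to 110 mm uphill of the toe, on the ramp) (x of bearing_sleeve in the frame of gauge_ramp between 0.03 and 0.11 m and y of bearing_sleeve in the frame of gauge_ramp between -0.015 and 0.015 m and contact force between the fingers and bearing_sleeve above 0.02 N).
At the end, for the whole second after the job is handed in: The sleeve lies at rest in the seat between crest and stop, its centre within 4 mm of touching the stop, within 12 mm of the ramp's centre line, within 4 mm of its resting height, and its axis within 0.1 rad of parallel to the stop (x of bearing_sleeve in the frame of gauge_ramp between 0.132 and 0.139 m and y of bearing_sleeve in the frame of gauge_ramp between -0.012 and 0.012 m and z of bearing_sleeve in the frame of gauge_ramp between 0.029 and 0.037 m and angle between the y axis of bearing_sleeve and the y axis of gauge_ramp, either way round below 0.1 rad and linear speed of bearing_sleeve below 0.01 m/s).
It fails at once if the sleeve rolls back down and away from the ramp (centre more than 75 mm in front of the toe) (x of bearing_sleeve in the frame of gauge_ramp below -0.075 m).
It fails at once if the sleeve shoots away, or rolls freely back down (faster than 0.25 m/s) (linear speed of bearing_sleeve above 0.25 m/s).
It fails at once if the sleeve is lifted (more than about 10 mm off the worktop or ramp) or stood on end (angle between bearing_sleeve's own y axis and vertical below 1.1 rad or z of bearing_sleeve in the frame of gauge_ramp above 0.046 m or (x of bearing_sleeve in the frame of gauge_ramp below 0.06 m and z of bearing_sleeve in the frame of gauge_ramp above 0.036 m) or (x of bearing_sleeve in the frame of gauge_ramp below 0 m and z of bearing_sleeve in the frame of gauge_ramp above 0.027 m)).
It fails at once if the sleeve is gripped or pressed with more than 30 N (contact force between the fingers and bearing_sleeve above 30 N).
It fails at once if the green specimen, the gold sleeve or the yellow-lidded jar is moved by more than 15 mm (distance of any of mount_specimen_12, gold_sleeve, sample_jar_1 from where it was at the start of the episode above 0.015 m).
It also fails if it takes over 42 s, if anything falls off the work surface, if the arm or the gripper's body presses on something with over 40 N, if the wrist force passes 120 N, or if a joint passes its speed limit or range.

## Working session

There is one attempt and no reset: what is moved stays moved. The work goes in short steps, Python scripts to look and compute and a shell command to move; the robot and the scene stay as the last step left them, time stands still between calls to the robot, and variables do not carry over. Pictures are saved under pics/ and viewed, and the job is handed in when it is done.

```bash
mkdir -p pics; ls; cat > h.py <<'E'
import numpy as np, cv2
from station import get_obs, camera, hand_in, masks_of
def pts(c,mask=None):
    R,_=cv2.Rodrigues(np.array(c["rvec"],float)); t=np.array(c["tvec"],float).ravel()
    z=c["range_z"]; v,u=np.nonzero((z>0)&(mask if mask is not None else True))
    Z=z[v,u]; P=np.c_[(u-c["cx"])/c["fx"]*Z,(v-c["cy"])/c["fy"]*Z,Z]
    return (P-t)@R, u, v
def save(c,n): cv2.imwrite("pics/"+n,c["img"][:,:,::-1])
E
python3 - <<'E'
from h import *
o=get_obs(); print(o["time_s"],o["ee_pos"],o["eef_rot"],o["grip_width"],o["force"])
for n in ["scene","side","wrist"]:
    c=camera(n); save(c,n+"0.png")
    for th in ["bearing_sleeve","gauge_ramp"]:
        for m in masks_of(th,n)[:3]:
            P,u,v=pts(c,m["mask"]); print(n,th,m["conf"],m["extent"],np.round(np.median(P,0),4) if len(P) else None, len(P))
E
```

```text
pics
0.0 [0.18837926 0.51645778 0.20490763] [-1.57192476e+00  6.56233060e-05 -3.49748504e-01] 0.09436622392341842 [-0.43832093  0.18036869  0.43951453]
scene bearing_sleeve 0.71 [269.1, 220.4, 299.1, 251.9] [0.5132 0.0637 0.0244] 434
scene bearing_sleeve 0.61 [196.1, 223.4, 225.2, 247.2] [0.374  0.1371 0.0237] 424
scene bearing_sleeve 0.53 [240.6, 205.2, 262.9, 224.4] [0.4867 0.1674 0.0228] 373
scene gauge_ramp 0.59 [249.0, 167.8, 316.9, 219.1] [0.6106 0.2354 0.0134] 1723
side bearing_sleeve 0.88 [245.5, 187.5, 268.2, 216.4] [0.4914 0.1889 0.0239] 380
side bearing_sleeve 0.87 [292.8, 182.9, 323.0, 204.2] [0.3817 0.1535 0.0222] 410
side bearing_sleeve 0.7 [239.4, 166.3, 255.4, 185.9] [0.5172 0.0865 0.0236] 286
side gauge_ramp 0.8 [155.8, 199.8, 241.9, 243.3] [0.6128 0.2463 0.0128] 2493
```

View pics/scene0.png

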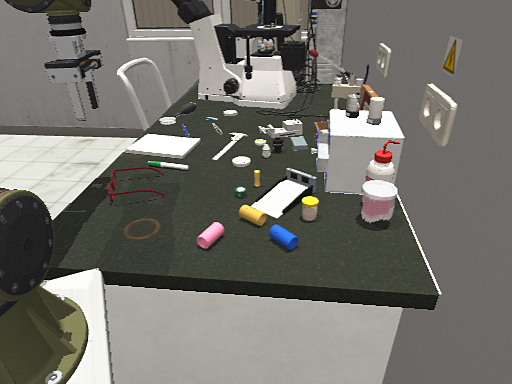

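View pics/side0.png

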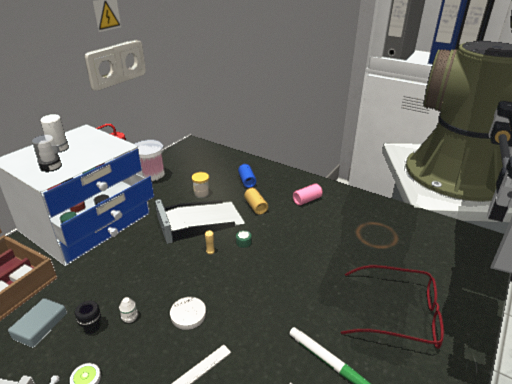

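```bash
cat > fit.py <<'E'
from h import *
import sys
def cloud():
    L=[]
    for n in ["scene","side"]:
        c=camera(n); P,u,v=pts(c); L.append((n,P,c["img"][v,u]))
    return L
if __name__=="__main__":
    for n,P,C in cloud():
        k=(P[:,0]>.35)&(P[:,0]<.8)&(P[:,1]>0)&(P[:,1]<.4)&(P[:,2]<.08)
        P,C=P[k],C[k]
        # top view
        im=np.zeros((600,600,3),np.uint8)
        for p,c in zip(P[np.argsort(P[:,2])],C[np.argsort(P[:,2])]):
            x=int(600-(p[0]-.35)/.4*600); y=int(600-p[1]/.4*600)
            cv2.circle(im,(y,x),2,c[::-1].tolist(),-1)
        cv2.imwrite(f"pics/top_{n}.png",im)
E
python3 fit.py
```

```text
(no output)
```

View top.

The brass sleeve is at scene (252,215) and side (256,201). The blue and pink ones are look-alikes. The ramp lies beyond it, with the stop plate at scene (300,178) and side (163,220).

View pics/top_scene.png

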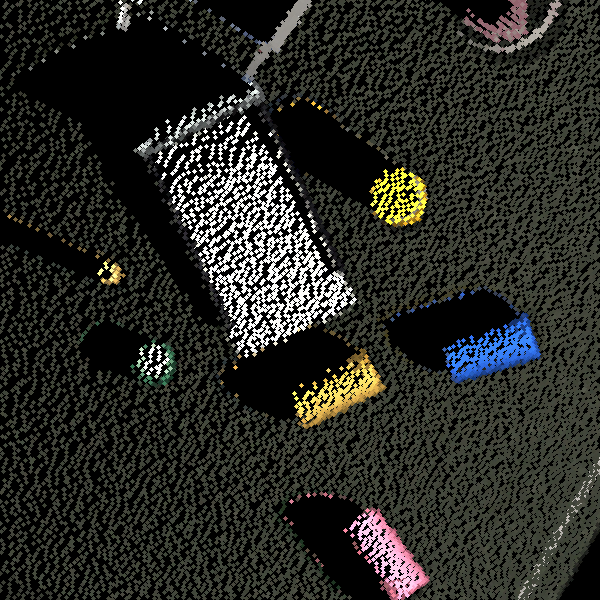

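View pics/top_side.png

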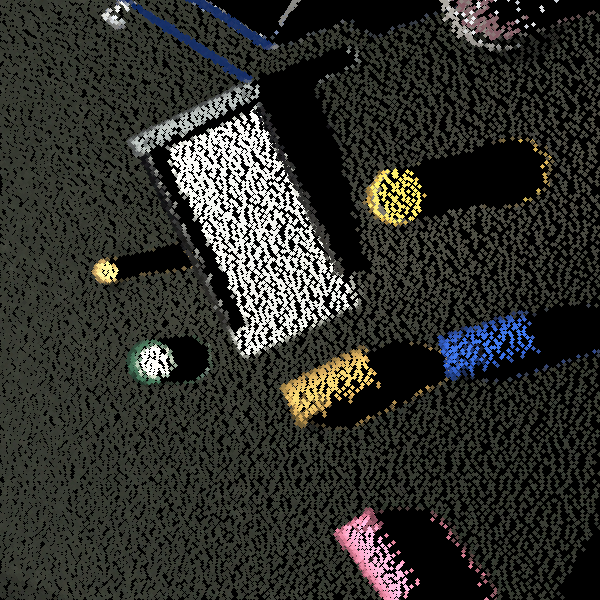

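```bash
cat > ramp.py <<'E'
from fit import *
from scipy.optimize import least_squares, minimize
def ramp_frame(P):
    pass
if __name__=="__main__":
  L=cloud()
  for n,P,C in L+[("both",np.vstack([l[1] for l in L]),np.vstack([l[2] for l in L]))]:
    C=C.astype(int)
    box=(P[:,0]>.5)&(P[:,0]<.72)&(P[:,1]>.14)&(P[:,1]<.33)
    # plate top
    k=box&(P[:,2]>.039)&(P[:,2]<.05)&(P[:,0]>.62)&(C.max(1)-C.min(1)<40)
    r=cv2.minAreaRect((P[k,:2]*1000).astype(np.float32)); print(n,"plate",r,k.sum(),P[k,2].max())
    w=box&(C.min(1)>130)&(P[:,2]<.03)&(C.max(1)-C.min(1)<40)
    # exclude puck/gold
    w&=P[:,2]<.024
    Q=P[w]
    def model(p,Q):
        c,s=np.cos(p[2]),np.sin(p[2]); d=Q[:,:2]-p[:2]
        X=d@[c,s]; Y=d@[-s,c]
        return X,Y
    def res(p):
        X,Y=model(p,Q); h=np.where(X<.12,X*np.tan(np.radians(9)),.019-(X-.12)*np.tan(np.radians(8)))
        return Q[:,2]-np.maximum(h,0)-p[3]
    p=np.array([.53,.2,np.radians(27),0])
    X,Y=model(p,Q); kk=(X>-.01)&(X<.15)&(abs(Y)<.055); Q=Q[kk]
    r2=least_squares(res,p,loss="soft_l1",f_scale=.002).x
    X,Y=model(r2,Q)
    print(" surf",r2[:2],np.degrees(r2[2]),r2[3],"X",np.percentile(X,[0,.5,50,99.5,100]).round(4),"Y",np.percentile(Y,[.5,99.5]).round(4))
    r=cv2.minAreaRect((Q[:,:2]*1000).astype(np.float32)); print(" white rect",r)
    # sleeve
    b=(P[:,0]>.44)&(P[:,0]<.54)&(P[:,1]>.12)&(P[:,1]<.22)&(C[:,0]-C[:,2]>45)&(P[:,2]>.003)&(P[:,2]<.04)
    S=P[b]
    def rs(q):
        a=np.array([np.cos(q[2]),np.sin(q[2])]); nrm=np.array([-a[1],a[0]])
        e=(S[:,:2]-q[:2])@nrm; return np.hypot(e,S[:,2]-.016-q[3])-.016
    q=least_squares(rs,[.488,.178,np.radians(117),0],loss="soft_l1",f_scale=.002).x
    a=np.array([np.cos(q[2]),np.sin(q[2])]); al=(S[:,:2]-q[:2])@a
    lo,hi=np.percentile(al,[1,99]); cen=q[:2]+a*(lo+hi)/2
    print(" sleeve",cen,np.degrees(q[2]),"dz",q[3],"len",hi-lo,"ztop",np.percentile(S[:,2],99),len(S))
E
python3 ramp.py
```

```text
scene plate ((676.855224609375, 256.55047607421875), (25.711265563964844, 115.55442810058594), 35.202728271484375) 125 0.04843621689302705
 surf [0.58556069 0.07383879] 24.194018247934487 -0.00047210562144692404 X [1.000e-04 9.000e-04 6.220e-02 1.491e-01 1.511e-01] Y [0.0972 0.1794]
 white rect ((595.7821655273438, 234.75332641601562), (149.984619140625, 87.39641571044922), 27.010272979736328)
 sleeve [0.49206507 0.17722524] 115.24096745693723 dz -0.0003951769802800024 len 0.058305797796801145 ztop 0.03220954811778361 344
side plate ((668.275390625, 227.47283935546875), (167.0912628173828, 53.054237365722656), 85.40611267089844) 181 0.045906805453322125
 surf [ 0.95263645 -0.61829369] 27.360673086132635 -0.0012450909897900747 X [-0.002  -0.0008  0.0754  0.1468  0.1493] Y [0.877  0.9605]
 white rect ((596.6612548828125, 229.60484313964844), (150.24664306640625, 89.8386459350586), 25.931053161621094)
 sleeve [0.49152216 0.17901568] 114.81767041870354 dz -0.0010258910105925242 len 0.06028970393317956 ztop 0.03200670595882247 361
both plate ((680.5499877929688, 226.73387145996094), (167.0277862548828, 78.8330078125), 85.81368255615234) 306 0.04843621689302705
 surf [0.48782382 0.28216102] 26.49805810995175 -0.0009673739959132229 X [-0.0013  0.0005  0.0703  0.1486  0.1506] Y [-0.1343 -0.0523]
 white rect ((596.8450927734375, 231.13790893554688), (151.9180908203125, 92.435302734375), 25.931055068969727)
 sleeve [0.49155815 0.17829405] 114.99379031604438 dz -0.0006753005407744911 len 0.0602504139318063 ztop 0.03226364989995931 705
```

```bash
cat > r2.py <<'E'
from fit import *
L=cloud()
for n,P,C in L:
    C=C.astype(int)
    yaw=np.radians(26.3); c,s=np.cos(yaw),np.sin(yaw)
    d=P[:,:2]-[.529,.1977]; X=d@[c,s]; Y=d@[-s,c]; Z=P[:,2]
    w=(C.min(1)>130)&(Z<.026)&(abs(Y)<.055)&(X>-.01)&(X<.155)
    E=[]
    for a in np.arange(0,.15,.015):
        k=w&(X>=a)&(X<a+.015); E.append([a+.0075,*np.percentile(Y[k],[2,98]), np.median(Z[k])-0,(k.sum())])
    E=np.array(E); print(n); print(E.round(4))
    T=(Z>.034)&(Z<.047)&(X>.13)&(X<.18)&(abs(Y)<.055)
    print("plate X by Y"); 
    for a in np.arange(-.05,.05,.02):
        k=T&(Y>=a)&(Y<a+.02); 
        if k.sum()>3: print(round(a+.01,3),np.percentile(X[k],[5,50,95]).round(4),k.sum())
    print("plate Y",Y[T].min(),Y[T].max())
    # toe: white min X by Y
    for a in np.arange(-.04,.04,.02):
        k=w&(Y>=a)&(Y<a+.02); print("toe",round(a+.01,3),np.percentile(X[k],[0.5,2]).round(4))
    for nm,cx in (("puck",0),):
        pass
E
python3 r2.py
```

```text
scene
[[ 7.500e-03 -3.920e-02  4.320e-02  7.000e-04  1.300e+02]
 [ 2.250e-02 -3.890e-02  4.170e-02  3.000e-03  1.270e+02]
 [ 3.750e-02 -3.650e-02  3.940e-02  5.300e-03  1.150e+02]
 [ 5.250e-02 -3.850e-02  3.820e-02  7.700e-03  1.120e+02]
 [ 6.750e-02 -3.140e-02  3.830e-02  9.900e-03  1.060e+02]
 [ 8.250e-02 -3.200e-02  3.850e-02  1.240e-02  1.010e+02]
 [ 9.750e-02 -3.750e-02  3.920e-02  1.460e-02  1.050e+02]
 [ 1.125e-01 -3.840e-02  3.820e-02  1.700e-02  9.900e+01]
 [ 1.275e-01 -3.060e-02  3.770e-02  1.760e-02  6.500e+01]
 [ 1.425e-01 -2.860e-02  3.660e-02  1.550e-02  5.800e+01]]
plate X by Y
-0.04 [0.1511 0.1547 0.1604] 33
-0.02 [0.151  0.1544 0.163 ] 36
-0.0 [0.1512 0.1539 0.1625] 38
0.02 [0.1517 0.1548 0.1617] 35
0.04 [0.1516 0.1542 0.1616] 26
plate Y -0.04583352206958582 0.047158606879113316
toe -0.03 [0.0018 0.0032]
toe -0.01 [0.0017 0.005 ]
toe 0.01 [0.0013 0.004 ]
toe 0.03 [0.0019 0.0042]
side
[[ 7.500e-03 -4.160e-02  4.150e-02 -4.000e-04  1.560e+02]
 [ 2.250e-02 -3.820e-02  4.160e-02  2.000e-03  1.410e+02]
 [ 3.750e-02 -3.680e-02  3.120e-02  4.400e-03  1.330e+02]
 [ 5.250e-02 -3.900e-02  2.940e-02  7.000e-03  1.370e+02]
 [ 6.750e-02 -3.840e-02  3.070e-02  9.100e-03  1.420e+02]
 [ 8.250e-02 -3.770e-02  3.090e-02  1.160e-02  1.420e+02]
 [ 9.750e-02 -3.950e-02  3.100e-02  1.410e-02  1.470e+02]
 [ 1.125e-01 -3.860e-02  2.980e-02  1.630e-02  1.470e+02]
 [ 1.275e-01 -3.930e-02  3.130e-02  1.680e-02  1.640e+02]
 [ 1.425e-01 -3.880e-02  2.830e-02  1.490e-02  1.450e+02]]
plate X by Y
-0.04 [0.1542 0.1604 0.1653] 29
-0.02 [0.1544 0.1606 0.1652] 37
-0.0 [0.1549 0.16   0.1654] 37
0.02 [0.1546 0.1609 0.1655] 42
0.04 [0.1544 0.16   0.1654] 57
plate Y -0.0433051707298561 0.0476722280705
toe -0.03 [0.0006 0.0027]
toe -0.01 [0.0011 0.0035]
toe 0.01 [0.001  0.0036]
toe 0.03 [0.0004 0.0018]
```

```bash
python3 -m jog '27 -35 0 0 0 5 0.3; 53 -71 0 0 0 10 0.68; 80 -106 0 0 0 15 0.68; 107 -142 0 0 0 20 0.68; 133 -177 0 0 0 25 0.68; 160 -213 0 0 0 30 0.68; 187 -248 0 0 0 35 0.68; 213 -284 0 0 0 40 0.68; 240 -320 0 0 0 46.3 0.68; 267 -355 0 0 0 46.3 0.68'; python3 -m jog '0 0 0 0 0 0 0.68;0 0 0 0 0 0 0.68'; python3 - <<'E'
from h import *
o=get_obs(); print(o["time_s"],o["ee_pos"],np.degrees(o["eef_rot"]),o["grip_width"],o["force"],o["qpos"])
c=camera("side"); save(c,"s1.png")
E
```

```text
time_s: 1.58
ee_pos: [0.4377, 0.1845, 0.2057]
eef_rot: [-1.571, -0.001, 0.465]
force: [0.5, 0.4, 0.5]
grip_width: 0.0319
time_s: 1.75
ee_pos: [0.4385, 0.1829, 0.2057]
eef_rot: [-1.571, -0.001, 0.461]
force: [-0.3, -0.3, -0.6]
grip_width: 0.0301
1.75 [0.43848255 0.18291693 0.20569635] [-8.99998626e+01 -3.23799843e-02  2.64308163e+01] 0.03006914237564058 [-0.32942904 -0.28938461 -0.60468223] [ 3.18051206e-01  1.31734427e-01  1.72483990e+00  8.65790958e-05
  1.28445932e+00 -1.71407432e+00]
```

```bash
python3 -m jog '15 -22 -30 0 0 0 0.68; 15 -22 -60 0 0 0 0.68; 15 -22 -85 0 0 0 0.68; 15 -22 -110 0 0 0 0.68; 15 -22 -130 0 0 0 0.68; 15 -22 -145 0 0 0 0.68; 15 -22 -145 0 0 0 0.68;15 -22 -145 0 0 0 0.68'; python3 - <<'E'
from h import *
c=camera("side"); save(c,"s2.png");cv2.imwrite("pics/s2c.png",cv2.resize(c["img"][100:260,130:350,::-1],None,fx=3.5,fy=3.5))
c=camera("wrist"); save(c,"w2.png")
E
```

```text
time_s: 2.47
ee_pos: [0.4521, 0.1631, 0.0607]
eef_rot: [-1.57, 0.001, 0.464]
force: [0.2, 0.2, 0.7]
grip_width: 0.0298
```

View pics/s2c.png

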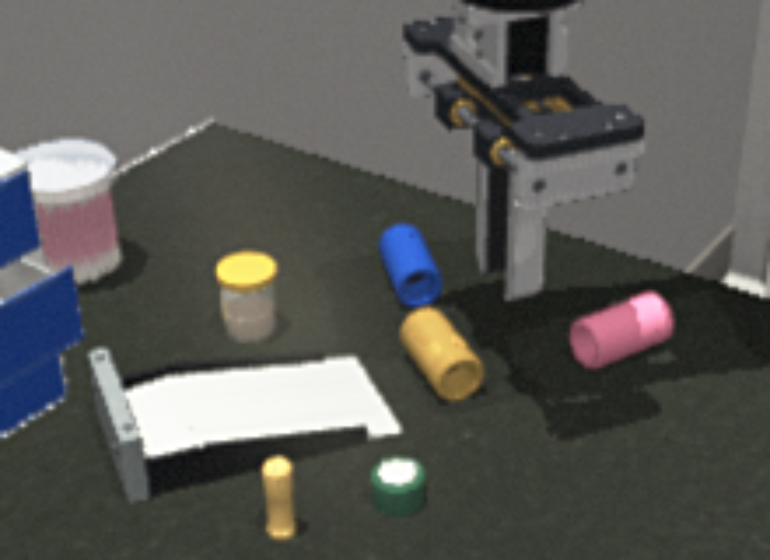

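View pics/w2.png

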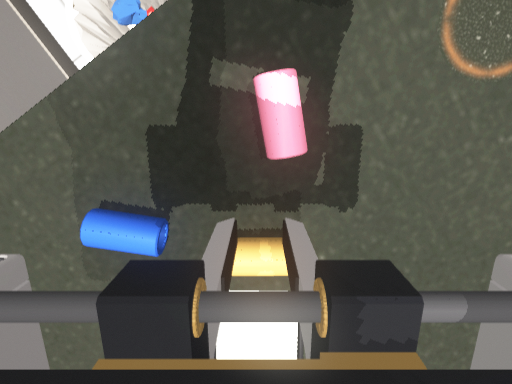

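The side view shows both fingers standing behind the brass sleeve (crop 440,350), parallel to it. The wrist view shows it centred between them (column 262). Next I descend.

```bash
python3 -m jog '2 -3 -15 0 0 0 0.68; 2 -3 -30 0 0 0 0.68; 2 -3 -42 0 0 0 0.68; 2 -3 -50 0 0 0 0.68; 2 -3 -51 0 0 0 0.68; 2 -3 -51 0 0 0 0.68;2 -3 -51 0 0 0 0.68;2 -3 -51 0 0 0 0.68'
```

```text
time_s: 3.23
ee_pos: [0.4555, 0.1601, 0.0117]
eef_rot: [-1.571, -0.003, 0.464]
force: [-0.2, 0.2, 0.5]
grip_width: 0.0298
```

```bash
python3 -m jog '1.8 0.9 -1 0 0 0 0.68; 3.6 1.8 -2 0 0 0 0.68; 5.4 2.7 -2 0 0 0 0.68; 7.2 3.5 -2 0 0 0 0.68; 9 4.4 -2 0 0 0 0.68; 10.8 5.3 -2 0 0 0 0.68; 12.6 6.2 -2 0 0 0 0.68; 14.4 7.1 -2 0 0 0 0.68; 16.2 8 -2 0 0 0 0.68; 18 8.9 -2 0 0 0 0.68'
cat > trk.py <<'E'
from h import *
from scipy.optimize import least_squares
import sys
yaw=np.radians(26.3); c_,s_=np.cos(yaw),np.sin(yaw); M=np.array([[c_,s_],[-s_,c_]]); T0=np.array([.530,.198])
o=get_obs(); t=M@(np.array(o["ee_pos"][:2])-T0); print("t",o["time_s"],"tcp ramp",t.round(4),"z",round(o["ee_pos"][2],4),"yaw",np.degrees(o["eef_rot"][2]).round(2),"F",np.round(o["force"],2))
S=[]
for n in ["scene","side"]:
    c=camera(n); P,u,v=pts(c); C=c["img"][v,u].astype(int)
    q=(P[:,:2]-T0)@M.T
    b=(q[:,0]>-.09)&(q[:,0]<.155)&(abs(q[:,1])<.045)&(C[:,0]-C[:,2]>45)&(P[:,2]>.003)&(P[:,2]<.06)
    S.append(np.c_[q[b],P[b,2]]); 
    cv2.imwrite(f"pics/{n}_{sys.argv[1]}.png",cv2.resize(c["img"][130:260,130:350,::-1],None,fx=3.5,fy=3.5))
S=np.vstack(S); m=np.median(S,0)
def rs(p):
    a=np.array([-np.sin(p[2]),np.cos(p[2])]); nn=np.array([a[1],-a[0]])
    e=(S[:,:2]-[p[0],0])@nn; return np.hypot(e,S[:,2]-p[1])-.016
r=least_squares(rs,[m[0],m[2]-.01,0],loss="soft_l1",f_scale=.002).x
al=S[:,1]; lo,hi=np.percentile(al,[1,99])
print("sleeve X %.4f Y %.4f z %.4f ang %.2f deg len %.4f n %d"%(r[0],(lo+hi)/2,r[1],np.degrees(r[2]),hi-lo,len(S)))
E
python3 trk.py a
```

```text
time_s: 4.07
ee_pos: [0.4737, 0.1691, 0.0097]
eef_rot: [-1.571, -0.003, 0.464]
force: [-0.1, 0.3, 0.4]
grip_width: 0.0303
t 4.0667 tcp ramp [-0.0633 -0.0009] z 0.0097 yaw 26.56 F [-0.12  0.29  0.42]
sleeve X -0.0374 Y -0.0004 z 0.0157 ang -3.13 deg len 0.0607 n 549
```

```bash
python3 -m jog '1.8 0.9 0 0 0 0 0.68; 3.6 1.8 0 0 0 0 0.68; 5.4 2.7 0 0 0 0 0.68; 7.2 3.5 0 0 0 0 0.68; 9 4.4 0 0 0 0 0.68; 10.8 5.3 0 0 0 0 0.68; 12.6 6.2 0 0 0 0 0.68; 14.4 7.1 0 0 0 0 0.68; 16.2 8 0 0 0 0 0.68; 18 8.9 0 0 0 0 0.68'; python3 trk.py b
```

```text
time_s: 5.0
ee_pos: [0.492, 0.1781, 0.0097]
eef_rot: [-1.571, -0.004, 0.464]
force: [-0.3, 0.3, -0.2]
grip_width: 0.0303
t 5.0 tcp ramp [-0.0429 -0.001 ] z 0.0097 yaw 26.56 F [-0.28  0.3  -0.22]
sleeve X -0.0172 Y -0.0005 z 0.0156 ang -2.90 deg len 0.0608 n 553
```

View pics/side_b.png

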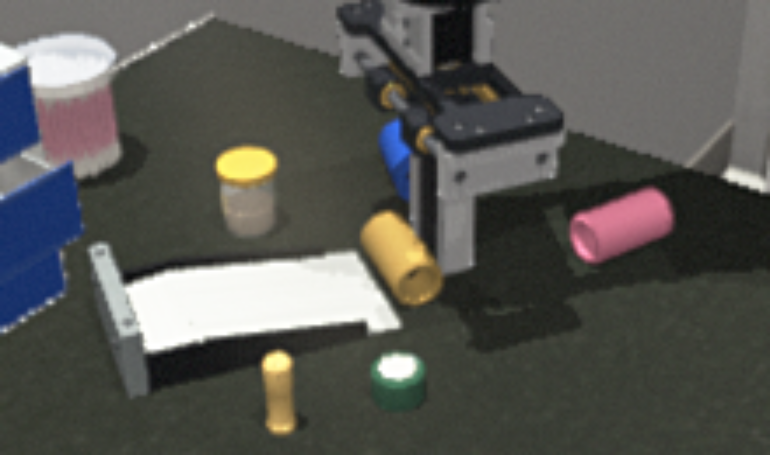

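```bash
python3 -m jog '1.8 0.9 0 0 0 0 0.68; 3.6 1.8 0 0 0 0 0.68; 5.4 2.7 0 0 0 0 0.68; 7.2 3.5 0 0 0 0 0.68; 9 4.4 0 0 0 0 0.68; 10.8 5.3 0 0 0 0 0.68; 12.6 6.2 0 0 0 0 0.68; 14.4 7.1 0 0 0 0 0.68; 16.2 8 0.5 0 0 0 0.68; 18 8.9 1 0 0 0 0.68'; python3 trk.py c;  python3 -m jog '1.8 0.9 0.3 0 0 0 0.68; 3.6 1.8 0.6 0 0 0 0.68; 5.4 2.7 1 0 0 0 0.68; 7.2 3.5 1.3 0 0 0 0.68; 9 4.4 1.6 0 0 0 0.68; 10.8 5.3 2 0 0 0 0.68; 12.6 6.2 2.3 0 0 0 0.68; 14.4 7.1 2.6 0 0 0 0.68; 16.2 8 2.9 0 0 0 0.68; 18 8.9 3.2 0 0 0 0.68'; python3 trk.py d
```

```text
time_s: 5.93
ee_pos: [0.5101, 0.1871, 0.0107]
eef_rot: [-1.571, -0.003, 0.464]
force: [-0.5, -0.3, 0.6]
grip_width: 0.0299
t 5.9333 tcp ramp [-0.0227 -0.0009] z 0.0107 yaw 26.57 F [-0.49 -0.27  0.58]
sleeve X 0.0026 Y 0.0004 z 0.0161 ang -3.37 deg len 0.0622 n 545
time_s: 6.87
ee_pos: [0.5285, 0.1962, 0.0141]
eef_rot: [-1.571, -0.004, 0.464]
force: [-0.9, -0.3, 0.1]
grip_width: 0.03
t 6.8667 tcp ramp [-0.0021 -0.001 ] z 0.0141 yaw 26.57 F [-0.9  -0.35  0.07]
sleeve X 0.0233 Y 0.0027 z 0.0192 ang -3.51 deg len 0.0664 n 558
```

View pics/scene_d.png

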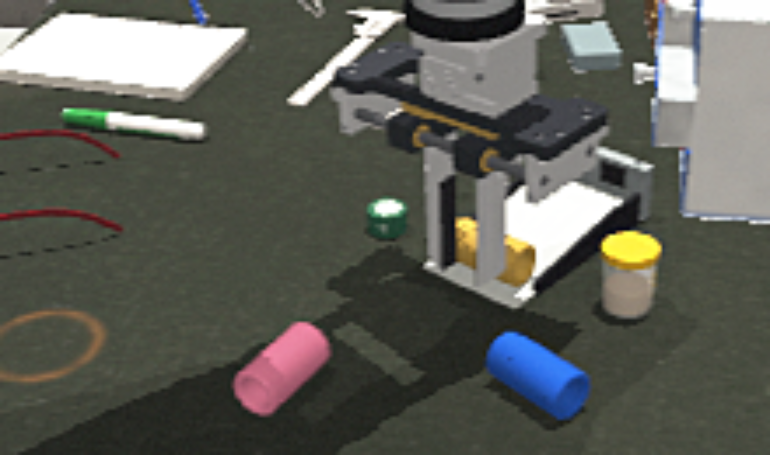

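The scene view shows the sleeve on the slope ahead of both fingers (crop 495,250). Its fitted length grew, so I'm checking for stray points.

```bash
sed -i 's/^al=S.*$/k=abs(rs(r))<.003; S=S[k]; r=least_squares(rs,r).x; al=S[:,1]; lo,hi=np.percentile(al,[1,99])/' trk.py; sed -i 's/^print("sleeve/print("Yq",np.percentile(al,[0,1,5,95,99,100]).round(4));&/' trk.py; python3 trk.py d2
```

```text
t 6.9667 tcp ramp [-0.002  -0.0009] z 0.0141 yaw 26.57 F [-1.53  0.19  0.47]
Yq [-0.0314 -0.0303 -0.0288  0.0281  0.0293  0.0309]
sleeve X 0.0231 Y -0.0005 z 0.0186 ang -1.20 deg len 0.0596 n 422
```

View pics/side_d.png

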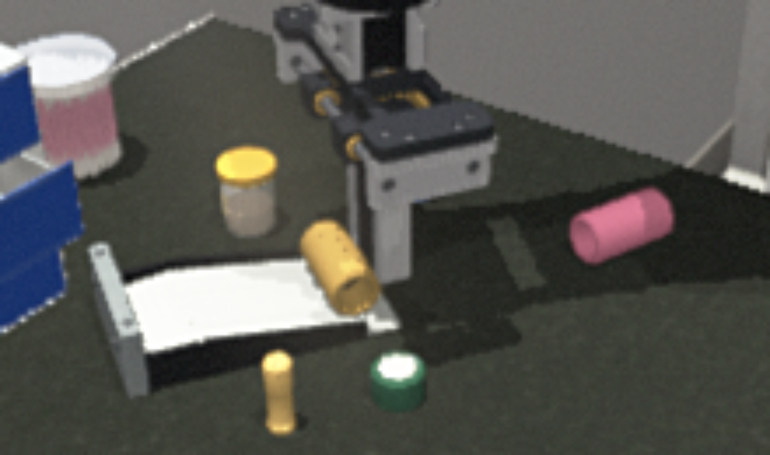

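The side view shows the sleeve square between the strips at (340,268), with the fingers right behind it. The sleeve's Y is within 1 mm of centre. I continue up the slope.

```bash
python3 -m jog '1.8 0.9 0.3 0 0 0 0.68; 3.6 1.8 0.6 0 0 0 0.68; 5.4 2.7 1 0 0 0 0.68; 7.2 3.5 1.3 0 0 0 0.68; 9 4.4 1.6 0 0 0 0.68; 10.8 5.3 2 0 0 0 0.68; 12.6 6.2 2.3 0 0 0 0.68; 14.4 7.1 2.6 0 0 0 0.68; 16.2 8 2.9 0 0 0 0.68; 18 8.9 3.2 0 0 0 0.68'; python3 trk.py e;  python3 -m jog '1.8 0.9 0.3 0 0 0 0.68; 3.6 1.8 0.6 0 0 0 0.68; 5.4 2.7 1 0 0 0 0.68; 7.2 3.5 1.3 0 0 0 0.68; 9 4.4 1.6 0 0 0 0.68; 10.8 5.3 2 0 0 0 0.68; 12.6 6.2 2.3 0 0 0 0.68; 14.4 7.1 2.6 0 0 0 0.68; 16.2 8 2.9 0 0 0 0.68; 18 8.9 3.2 0 0 0 0.68'; python3 trk.py f
```

```text
time_s: 7.9
ee_pos: [0.5465, 0.2051, 0.0172]
eef_rot: [-1.571, -0.004, 0.464]
force: [-0.8, -1.1, 0.1]
grip_width: 0.0301
t 7.9 tcp ramp [ 0.018 -0.001] z 0.0172 yaw 26.57 F [-0.8  -1.11  0.1 ]
Yq [-0.0311 -0.0299 -0.0289  0.0286  0.0301  0.0312]
sleeve X 0.0434 Y 0.0001 z 0.0219 ang -1.58 deg len 0.0600 n 406
time_s: 8.83
ee_pos: [0.5648, 0.2142, 0.0204]
eef_rot: [-1.571, -0.004, 0.464]
force: [-1.1, 0.0, 0.5]
grip_width: 0.0298
t 8.8333 tcp ramp [ 0.0384 -0.0009] z 0.0204 yaw 26.57 F [-1.11  0.03  0.53]
Yq [-0.0305 -0.03   -0.0293  0.0286  0.03    0.0312]
sleeve X 0.0638 Y 0.0000 z 0.0249 ang -2.03 deg len 0.0600 n 406
```

```bash
python3 -m jog '1.8 0.9 0.2 0 0 0 0.68; 3.6 1.8 0.4 0 0 0 0.68; 5.4 2.7 0.6 0 0 0 0.68; 7.2 3.5 0.8 0 0 0 0.68; 9 4.4 1 0 0 0 0.68; 10.8 5.3 1.2 0 0 0 0.68; 12.6 6.2 1.4 0 0 0 0.68; 14.4 7.1 1.6 0 0 0 0.68; 16.2 8 1.8 0 0 0 0.68; 18 8.9 2 0 0 0 0.68'; python3 trk.py g;  python3 -m jog '1.8 0.9 0.2 0 0 0 0.68; 3.6 1.8 0.4 0 0 0 0.68; 5.4 2.7 0.6 0 0 0 0.68; 7.2 3.5 0.8 0 0 0 0.68; 9 4.4 1 0 0 0 0.68; 10.8 5.3 1.2 0 0 0 0.68; 12.6 6.2 1.4 0 0 0 0.68; 14.4 7.1 1.6 0 0 0 0.68; 16.2 8 1.8 0 0 0 0.68; 18 8.9 2 0 0 0 0.68'; python3 trk.py h
```

```text
time_s: 9.77
ee_pos: [0.5832, 0.2232, 0.0225]
eef_rot: [-1.571, -0.005, 0.464]
force: [0.0, -0.3, 1.0]
grip_width: 0.0298
t 9.7667 tcp ramp [ 0.0588 -0.0009] z 0.0225 yaw 26.57 F [ 0.02 -0.26  0.96]
Yq [-0.0308 -0.0301 -0.0283  0.0286  0.0304  0.031 ]
sleeve X 0.0843 Y 0.0002 z 0.0281 ang -1.45 deg len 0.0605 n 406
time_s: 10.7
ee_pos: [0.6015, 0.2323, 0.0245]
eef_rot: [-1.571, -0.005, 0.464]
force: [-1.7, -1.0, 0.5]
grip_width: 0.03
t 10.7 tcp ramp [ 0.0792 -0.0009] z 0.0245 yaw 26.58 F [-1.68 -1.02  0.5 ]
Yq [-0.0314 -0.0302 -0.0281  0.0284  0.0301  0.0315]
sleeve X 0.1046 Y -0.0001 z 0.0314 ang -1.00 deg len 0.0603 n 417
```

View pics/side_h.png

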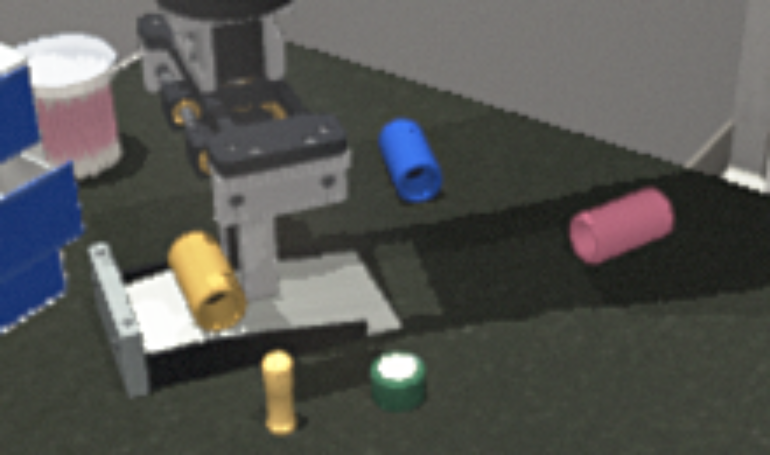

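```bash
python3 -m jog '1.3 0.7 0.1 0 0 0 0.68; 2.7 1.3 0.3 0 0 0 0.68; 4 2 0.4 0 0 0 0.68; 5.4 2.7 0.6 0 0 0 0.68; 6.7 3.3 0.7 0 0 0 0.68; 8.1 4 0.9 0 0 0 0.68; 9.4 4.6 1 0 0 0 0.68; 10.8 5.3 1.2 0 0 0 0.68; 12.1 6 1.3 0 0 0 0.68; 13.4 6.6 1.5 0 0 0 0.68'; python3 trk.py i
```

```text
time_s: 11.63
ee_pos: [0.6152, 0.239, 0.026]
eef_rot: [-1.571, -0.006, 0.464]
force: [-0.2, -0.6, 0.2]
grip_width: 0.0299
t 11.6333 tcp ramp [ 0.0945 -0.001 ] z 0.026 yaw 26.58 F [-0.15 -0.62  0.16]
Yq [-0.0301 -0.0293 -0.0279  0.0288  0.0306  0.0317]
sleeve X 0.1203 Y 0.0006 z 0.0336 ang -0.49 deg len 0.0598 n 415
```

```bash
python3 -m jog '1.1 0.5 0 0 0 0 0.68; 2.2 1.1 0 0 0 0 0.68; 3.2 1.6 0 0 0 0 0.68; 4.3 2.1 0 0 0 0 0.68; 5.4 2.7 0 0 0 0 0.68; 6.5 3.2 0 0 0 0 0.68; 7.5 3.7 0 0 0 0 0.68; 8 4 0 0 0 0 0.68; 8 4 0 0 0 0 0.68; 8 4 0 0 0 0 0.68'; python3 trk.py j
```

```text
time_s: 12.57
ee_pos: [0.6232, 0.2431, 0.0261]
eef_rot: [-1.571, -0.006, 0.464]
force: [-0.7, 0.7, -0.3]
grip_width: 0.0303
t 12.5667 tcp ramp [ 0.1035 -0.0009] z 0.0261 yaw 26.58 F [-0.66  0.66 -0.33]
Yq [-0.0395 -0.0299 -0.0287  0.0292  0.0308  0.0424]
sleeve X 0.1365 Y 0.0005 z 0.0314 ang -1.06 deg len 0.0607 n 422
```

View pics/side_j.png

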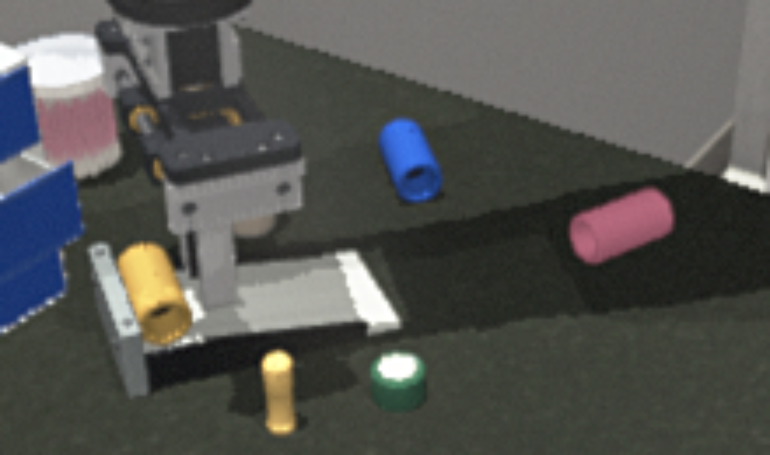

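Seated: the sleeve rests on the stop plate at (155,293), at X = 0.1365. I'll back off along the ramp, then go up.

```bash
python3 -m jog '-4 -2 0 0 0 0 0.68; -10 -5 2 0 0 0 0.68; -18 -9 5 0 0 0 0.68; -27 -13 12 0 0 0 0.68; -30 -15 25 0 0 0 0.68; -30 -15 45 0 0 0 0.68; -30 -15 70 0 0 0 0.68; -30 -15 100 0 0 0 0.68; -30 -15 130 0 0 0 0.68; -30 -15 150 0 0 0 0.68'; python3 -m jog '-30 -15 10 0 0 0 0.68; -60 -30 10 0 0 0 0.68; -90 -45 10 0 0 0 0.68; -90 -45 10 0 0 0 0.68; -90 -45 10 0 0 0 0.68; -90 -45 10 0 0 0 0.68';python3 trk.py k
```

```text
time_s: 13.5
ee_pos: [0.5935, 0.2281, 0.1803]
eef_rot: [-1.572, -0.01, 0.464]
force: [0.1, 0.3, 0.0]
grip_width: 0.0299
time_s: 14.0
ee_pos: [0.5042, 0.1833, 0.1915]
eef_rot: [-1.572, -0.012, 0.464]
force: [0.7, 0.1, 0.6]
grip_width: 0.0299
t 14.0 tcp ramp [-0.0296 -0.0018] z 0.1915 yaw 26.57 F [0.66 0.07 0.56]
Yq [-0.0306 -0.0295 -0.0279  0.0286  0.0308  0.0394]
sleeve X 0.1363 Y 0.0006 z 0.0316 ang -1.10 deg len 0.0604 n 529
```

View pics/scene_k.png

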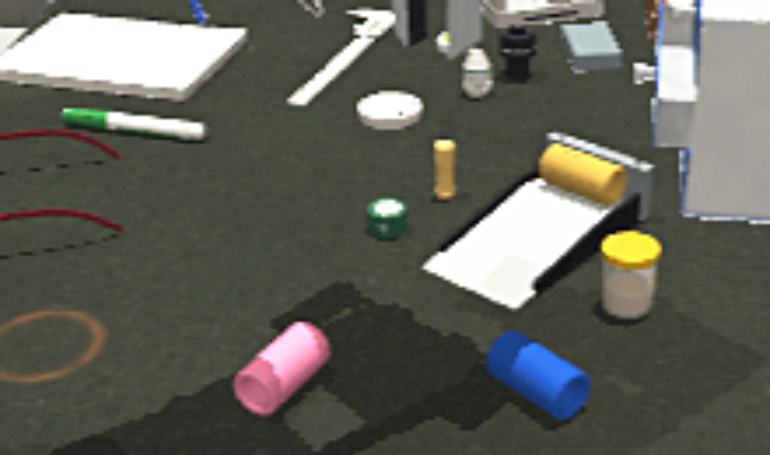

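View pics/side_k.png

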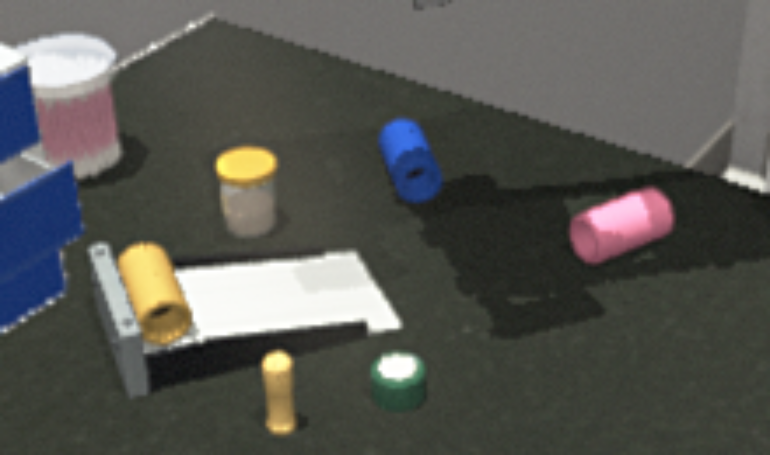

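Both views show the sleeve square against the stop (scene 582,173; side 155,293). The bystanders are where they started and the hand is clear.

```bash
python3 -c "
from station import hand_in; print(hand_in())"
```

```text
the job is handed in; nothing more can be done
None
```

The bearing sleeve is over the crest and resting square against the stop. I handed the job in with the arm clear, 14 s into the 42 s allowed; no verdict was reported.

- **Push:** I used two spread fingertips at about 18–24 mm/s, staying behind the sleeve all the way. Wrist force stayed under about 2.5 N in every reading.
- **Last check, hand withdrawn:** in the ramp frame the sleeve's centre is at x = 136.3 mm, y = 0.6 mm, z = 31.6 mm. Its axis is about 1.1° (0.02 rad) out of square. It had not moved by more than 0.2 mm since it seated.
- **Bystanders:** the puck, gold sleeve and jar look unmoved in both the scene and side views. I judged this by eye and did not measure them.
- **What disagreed:**
  - Measured heights read 1 to 2 mm low throughout, within the calibration error. The nominal resting height is 33 mm.
  - The first sleeve tracker let in stray points part-way up the slope, giving a length of 66 mm and about 3° of skew. After I filtered them out, it read 60 mm and 0.5° to 2°.

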